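# Scan in a delivered bakery carton with the desk barcode scanner

## Task

A bakery carton has been delivered to the office: log it in. Take the barcode scanner up and off its hook, point it down at the barcode label on the carton's lid, fairly square to it, from about 10 to 15 cm away and without touching the carton, and hold it steady on the code for two seconds. Then hang the scanner back on its hook the way it was, letting go only once it rests there, and leave everything else on the desk where it stands.

Things in the scene. Friction and masses are not known exactly. Their poses are not given: they have to be found in the camera images.
- scanner: Cordless barcode scanner, pistol shape, 0.17 kg, grey head, black handle. Origin: middle of head. x = the way it looks (beam along +x), y = left, z = up; level as it hangs. Head 99 mm long (x -49 to 50), 54 wide with flat upright sides from x -32 to 38 (grip here, fingers closing along y), z -24 to 22; rear rounded in side view; black front frame x 38 to 50, 58 wide, top z 26.
- scanner_window (a point): Centre of the dark red scan window on the scanner's front, 51 mm ahead of its origin along x; axes as the scanner's. The beam starts here. The scanner reads by itself once it is held steady on a code, whichever way it is turned about its beam; the orange trigger is not used.
- scanner_foot (a point): Underside of the scanner's handle, at x -22, z -127 mm of the scanner. The black handle goes down from the middle of the head, 30 to 33 mm wide, leaning back a little: x -20 to 20 mm at the top, x -44 to 0 at this foot. Axes as the scanner's.
- stand: Scanner stand, fixed. Origin: centre of the underside of its dark steel base plate (150 x 120 x 10 mm); x = the way the hung scanner looks, z up. A post 16 mm thick at x 50 carries a bracket (x 32 to 64, y -28 to 28 mm) and the hook: two level steel prongs 7 mm thick at y 24 and -24 mm, running back from the bracket along -x. Tops of prongs and bracket: 155 mm above the desk.
- hook (a point): Where the scanner's origin is when it hangs midway in the hook: 179 mm above the stand's origin (as it starts, within 6 mm). Axes as the stand's. The head's underside rests on the prongs, the handle hangs in the 41 mm gap between them. It comes off straight up until the handle is clear (110 mm), or up 20 mm and out backwards along the stand's -x, over the upturned prong tips.
- hook_tips (a point): Midway between the two upturned prong tips at the open end of the hook: x -66 mm of the stand, 168.5 mm above the desk, 13.5 mm above the prongs. Axes as the stand's.
- carton: Pale grey bakery carton, closed, loose on the desk, 0.8 kg, 150 mm (x) x 190 mm (y) x 80 mm high; origin: centre of its underside, z up. It carries the barcode label on its lid.
- label (a point): Centre of the barcode label, which lies flat on the carton's lid, 81 mm above the desk: white, 70 mm (carton's x) x 100 mm (carton's y), with a block of black bars 40 x 83 mm in its middle. Its centre is at x -20, y +30 mm of the carton. Axes as the carton's.
- brown_box: Bystander: plain brown parcel with no label, 150 x 190 x 80 mm high, loose; origin: centre of its underside.
- mug: Bystander: white mug, 82 mm across, 95 mm high, loose; origin: centre of its underside.
- stapler: Bystander: red and black stapler, 36 x 135 x 50 mm high, long side along its y, loose; origin: centre of its underside.
- tape_dispenser: Bystander: dark tape dispenser with its roll, 55 x 150 x 92 mm high, long side along its y, loose; origin: centre of its underside.

How it is judged:
By the outcome, as a careful person would: the job done as asked, in the order asked, and still so for the second after the job is handed in, with the robot touching nothing.
It also fails if it takes over 48 s, if anything falls off the work surface, if the arm or the gripper's body presses on something with over 40 N, if the wrist force passes 120 N, or if a joint passes its speed limit or range.

## Robot

A 6-joint arm with a two-finger parallel gripper is mounted at the origin on the work surface. World frame = base frame: x ahead of the robot, y to its left, z up, the work surface at z = 0. Lengths are in mm, angles in rad, forces in N, time in s.
With the tool pointing down it reaches from about 275 to 750 mm from the base axis. Payload 10.2 kg.
Tool frame: the origin (TCP) lies midway between the tips of the shut fingers; the grasp point (between the pads) lies 19 mm behind it (arm.grip_point_offset is the z of the grasp point in the tool frame, in mm); z points along the fingers, y is the line along which they close (so a half turn about z gives the same grasp; the last joint's range is limited). The gripper opens to 85 mm and grips with 20 to 120 N. Pads are 22 mm wide; open, the fingers measure 114 mm over their backs; the gripper's body (76 mm by 85 mm) begins 54 mm behind the grasp point. The pads swing forward as they close: fully open they stand 13 mm farther back than shut.
Start: joints at [-1.532, 0.313, 1.498, -0, 1.331, -0.223], TCP at [135.867, -507.121, 231.294] pointing down, gripper open.
Joint ranges: [-2.94, 2.94], [-0.97, 2.17], [0.19, 2.56], [-1.23, 4.37], [0.02, 3.11], [-2.88, 2.88]. Speed limits (rad/s): [2.39, 2.39, 3.01, 3.14, 3.14, 3.14].

## Interface

Orientations are given as a unit quaternion [x, y, z, w].
In Python, from workcell import readout, optics, arm gives the robot as it stands. The module is installed in compiled form; this text tells all that it offers.
- The arm moves only by the tool arm_command, never from a script. Its argument "commands" is a list of rows, each an object of numbers: "rx", "ry", "rz": the turn, a rotation vector about the tool's x, y, z in degrees; "x", "y", "z": the shift along the tool's x, y, z in mm; "fingers": the opening in per cent of the stroke, from 0 (shut) to 100 (fully open). A call has exactly 8 rows; each row shifts and turns the commanded pose from where the row before left it, along the tool's axes as they then stand; what a row does not reach is not made up. A row lasts 1/12 s, in which the tool goes at most 41.7 mm and 7.16 degrees, less where a joint would pass 70% of its speed; a pose out of reach is approached as far as the arm can. A call with a gripper value outside its range is refused whole. The fingers move at their own pace and stop on an object; "force" is the grip in N (left out, the last holds). Time passes only in rows, so rows that do not move let the fingers close, or fill a call up. It gives the time, the measured TCP pose, the force, the opening and the grip force at its end, in the units of the state.
- readout.get_obs(): the state, without advancing time (a new reading comes with each control period).
- optics.camera(name): name is "scene" or "side" or "wrist"; returns a dict with "img" (480x640x3 uint8, red, green, blue), "depth" (480x640 float32, mm along the optical axis (not along the pixel's ray), 0 where there is no reading), "intrinsics" (3x3 intrinsics, pixels), "k1" (the pictures are not rectified: a ray, as slopes to the right and down, at radius r is drawn at 1 + k1 r^2 times it, then the intrinsics apply), "world_to_cam" (4x4, takes a point from world to camera coordinates). Camera axes: x right, y down, z forward; pixel columns grow to the right and rows downward; lengths in mm; the calibration is good to about 2 mm. A picture is of the moment at which its call begins.
- arm.finish_job(): hands the job in; it is judged then, once.
Trained networks look in a picture, given as the dict that the camera call returned (one of the last four; its "shot" number tells which), for a name from the list of things; names that differ only in an ending like _2 or _b are one class to them, and where a whole thing is asked for, a point or a joint stands for the part that bears it (a point fixed in the world has none). Each returns a list of dicts, best first, with "score" (0 to 1); they miss things now and then, are a little off and sometimes report something else, mostly with a low value. They report only what shows in the picture. A call takes as long as a camera call.
- optics.regions_of(picture, target): "region" (480x640 bool, what is visible of it) and "location" ([column, row] in pixels, amid what is visible of it).
- optics.landmark_of(picture, target): "location" ([column, row] in pixels: a listed point, or the origin of a listed thing).
The state is a dict: "time": time; "joints": joint angles; "qd": joint speeds; "joint_efforts": joint torques, N m; "eef_pos": TCP position; "eef_rot": TCP orientation; "force": force on the tool from outside, world axes, zero at the start; "ft_torque": the same for the moment, N m; "grip_width": opening from 0.0 (shut) to 1.0 (fully open); "grasp_force": force on a finger pad.
Only numpy, scipy, OpenCV 4.12 (cv2) and the standard library are available. Lean on these libraries where they do the work, as an engineer would, in place of code of your own. Each camera call takes 0.05 s, during which the arm holds its last target. There are 200 camera calls.

## Working session

There is one attempt and no reset: what is moved stays moved. The work goes in short steps, Python scripts to look and compute and a tool call to move; the robot and the scene stay as the last step left them, time stands still between calls to the robot, and variables do not carry over. Pictures are saved under pics/ and viewed, at most 10 in all, crops included, and the job is handed in when it is done.

Besides the shell and the picture viewer there is one more tool, called after ">>>" as name([rows], argument=value, ...), one row to a line, values as JSON. arm_command: Moves the arm, as the interface text tells. Its arguments: {"type":"object","properties":{"commands":{"type":"array","items":{"type":"object","properties":{"rx":{"type":"number"},"ry":{"type":"number"},"rz":{"type":"number"},"x":{"type":"number"},"y":{"type":"number"},"z":{"type":"number"},"fingers":{"type":"number"}}}},"force":{"type":"number"}},"required":["commands"]}

```bash
mkdir -p pics; cat > h.py <<'E'
import numpy as np, cv2
from workcell import readout, optics, arm
from scipy.spatial.transform import Rotation as R
def ray(p,uv):
    K=p["intrinsics"];s=np.array([(uv[0]-K[0,2])/K[0,0],(uv[1]-K[1,2])/K[1,1]]);t=s.copy()
    for _ in range(10): t=s/(1+p["k1"]*(t@t))
    return np.array([t[0],t[1],1.])
def at_depth(p,uv,d):
    return (np.linalg.inv(p["world_to_cam"])@np.r_[ray(p,uv)*d,1])[:3]
def at_z(p,uv,z):
    M=np.linalg.inv(p["world_to_cam"]);o=M[:3,3];v=M[:3,:3]@ray(p,uv)
    return o+v*(z-o[2])/v[2]
def cloud(p,mask=None):
    m=p["depth"]>0
    if mask is not None: m&=mask
    v,u=np.nonzero(m);K=p["intrinsics"]
    s=np.c_[(u-K[0,2])/K[0,0],(v-K[1,2])/K[1,1]];t=s.copy()
    for _ in range(10): t=s/(1+p["k1"]*(t**2).sum(1,keepdims=True))
    d=p["depth"][v,u];P=np.c_[t*d[:,None],d,np.ones(len(d))]
    return (P@np.linalg.inv(p["world_to_cam"]).T)[:,:3]
def save(p,n): cv2.imwrite(f"pics/{n}.png",p["img"][:,:,::-1])
def pose():
    o=readout.get_obs();return np.array(o["eef_pos"]),R.from_quat(o["eef_rot"]),o
E
cat > a.py <<'E'
from h import *
np.set_printoptions(precision=1,suppress=True)
Z=dict(scanner_window=179,hook=179,hook_tips=168.5,label=81,carton=0,stand=0,scanner=179,scanner_foot=52,brown_box=0,mug=0,stapler=0,tape_dispenser=0)
pos,r,o=pose();print(pos,r.as_matrix(),o["time"])
for c in("scene","side"):
    p=optics.camera(c);save(p,c+"0");M=np.linalg.inv(p["world_to_cam"]);print(c,M[:3,3],M[:3,2])
    for n,z in Z.items():
        l=optics.landmark_of(p,n)
        for d in l[:2]: print(n,round(d["score"],2),np.array(d["location"]),at_z(p,d["location"],z))
E
python3 a.py
```

```text
[ 135.9 -506.9  230.7] [[ 1.   0.3 -0. ]
 [ 0.3 -1.   0. ]
 [ 0.  -0.  -1. ]] 0.0
scene [1072.9  596.7  738.1] [-0.5 -0.6 -0.6]
scanner_window 0.76 [445.9 312.8] [589.4 317.8 179. ]
hook_tips 0.87 [483.  276.1] [472.  302.  168.5]
label 0.88 [341.5 259.2] [541.8  47.8  81. ]
carton 0.87 [324.7 284.7] [556.1  15.4   0. ]
stand 0.6 [446.  373.6] [547.8 317.7   0. ]
stand 0.17 [445.  316.2] [443.  232.9   0. ]
scanner 0.73 [461.8 295.2] [542.6 311.1 179. ]
scanner_foot 0.7 [445.  372.6] [584.5 335.1  52. ]
scanner_foot 0.62 [455.2 339.8] [517.7 304.1  52. ]
brown_box 0.85 [270.6 193.4] [ 435.8 -325.7    0. ]
mug 0.8 [214.4 241.6] [ 647.8 -253.9    0. ]
stapler 0.72 [342.9 417.3] [736.9 261.8   0. ]
tape_dispenser 0.65 [372.6 231.6] [356.8 -43.1   0. ]
side [ -50.9  672.4 1074.5] [ 0.5 -0.5 -0.7]
scanner_window 0.7 [191.3 285.4] [595.6 321.8 179. ]
hook_tips 0.9 [239.8 315.6] [480.8 300.  168.5]
label 0.89 [310.9 252.5] [544.1  38.3  81. ]
carton 0.73 [312.4 264.2] [564.6  11.1   0. ]
stand 0.61 [219.9 348. ] [548. 317.   0.]
scanner 0.87 [215.8 297.5] [538.8 307.8 179. ]
scanner_foot 0.96 [226.  336.6] [530.7 307.3  52. ]
brown_box 0.81 [431.8 221.7] [ 438.4 -302.4    0. ]
stapler 0.97 [182.4 284.6] [741.9 264.8   0. ]
tape_dispenser 0.63 [395.2 296.1] [361.6 -48.9   0. ]
tape_dispenser 0.63 [181.1 284.5] [744.3 266.7   0. ]
```

View pics/scene0.png

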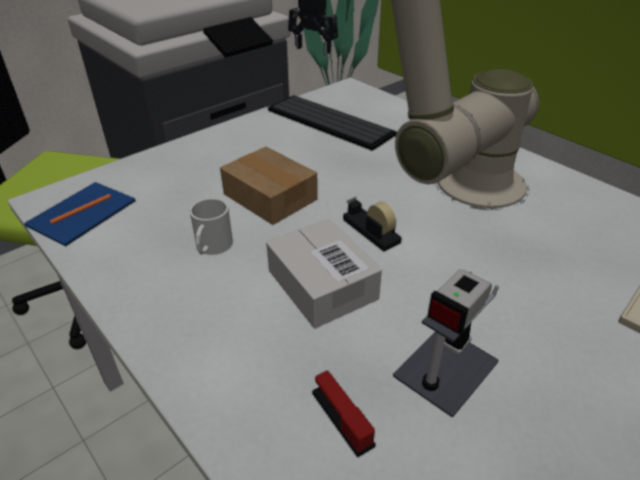

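View pics/side0.png

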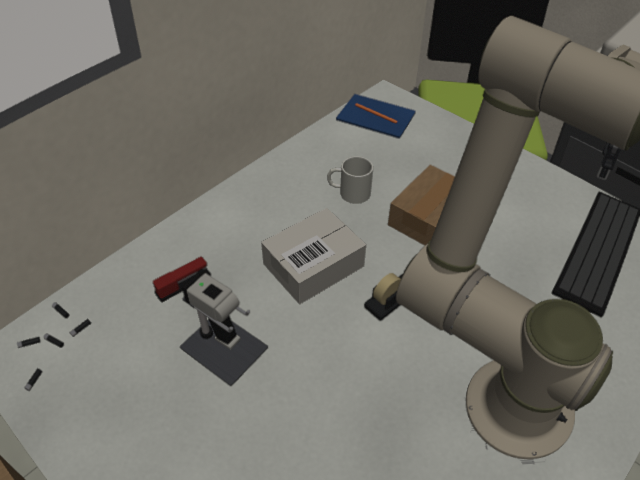

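The pictures agree with the networks: the scanner hangs at about (462,295) in scene and (216,297) in side, the carton label is at (341,259) and (311,252), and the scanner looks roughly along +x. Next I refine yaw by depth and compute the hover, with the tool leaning 40° so that a half spin about the tool axis points the beam down.

```bash
cat >> h.py <<'E'
def plan(tp,tR,n,p0=None,R0=None):
    """rows of tool-frame shift/turn from pose 0 to target"""
    if p0 is None: p0,R0,_=pose()
    rv=(R0.inv()*tR).as_rotvec();P,Q=p0,R0
    for k in range(1,n+1):
        q=R0*R.from_rotvec(rv*k/n);p=p0+(tp-p0)*k/n
        s=Q.inv().apply(p-P);w=(Q.inv()*q).as_rotvec(degrees=True)
        print(k,"x %.0f y %.0f z %.0f  rx %.1f ry %.1f rz %.1f"%(*s,*w));
        P=P+Q.apply(np.round(s));Q=Q*R.from_rotvec(np.round(w,1),degrees=True)
    print("end",P.round(1),"err",(tp-P).round(1),(Q.inv()*tR).as_rotvec(degrees=True).round(1))
def graspR(yaw,th):  # tool rot: x~scanner fwd, z down leaning
    z=np.array([np.sin(th),0,-np.cos(th)]);y=np.array([0,-1.,0]);x=np.cross(y,z)
    return R.from_euler('z',yaw)*R.from_matrix(np.c_[x,y,z])
E
cat > b.py <<'E'
from h import *
np.set_printoptions(precision=1,suppress=True)
print(arm.grip_point_offset)
for c in("scene","side"):
    p=optics.camera(c)
    m=optics.regions_of(p,"scanner")[0]["region"]
    P=cloud(p,m);T=P[(P[:,2]>197)&(P[:,2]<203)]
    print(c,len(P),len(T),P[:,2].max());
    if len(T)>20:
        print(cv2.minAreaRect(T[:,:2].astype(np.float32)),T.mean(0))
    for n in("carton","brown_box","mug","tape_dispenser"):
        l=optics.regions_of(p,n)
        if l:
            P=cloud(p,l[0]["region"]);T=P[P[:,2]>np.percentile(P[:,2],97)-6];print(n,cv2.minAreaRect(T[:,:2].astype(np.float32)),T[:,2].mean())
g=np.array([541,309.5,179])+R.from_euler('z',9.5,degrees=True).apply([3,0,4])
Rg=graspR(np.radians(9.5),np.radians(40))
tcp=g+Rg.apply([0,0,19]);hov=tcp+Rg.apply([0,0,-110]);print(tcp,hov)
plan(hov,Rg,32)
E
python3 b.py
```

```text
-18.700000000000003
scene 2984 986 209.09270927892192
((553.7821044921875, 314.56280517578125), (88.12947082519531, 58.460426330566406), 6.110340595245361) [555.8 316.8 201.4]
brown_box ((447.2441101074219, -310.7311096191406), (156.00657653808594, 193.8001251220703), 3.3451738357543945) 82.22735749295086
mug ((650.721923828125, -247.0664520263672), (83.67655944824219, 80.0284652709961), 56.56380844116211) 95.02012709691334
tape_dispenser ((364.5921630859375, -12.959680557250977), (44.611366271972656, 26.644941329956055), 84.32403564453125) 90.76399762495963
side 2219 810 209.1392505420888
((549.9829711914062, 315.862060546875), (90.70726776123047, 57.479793548583984), 3.826075315475464) [550.5 315.1 200.1]
carton ((559.75634765625, 13.065406799316406), (192.61932373046875, 153.7121124267578), 79.9198226928711) 79.99174381026332
brown_box ((431.95123291015625, -192.10537719726562), (126.4835433959961, 450.0166320800781), 24.27947998046875) 80.88376385188425
mug ((653.8568115234375, -247.30604553222656), (77.14647674560547, 85.83733367919922), 38.468021392822266) 93.30667752900071
tap
[... 834 characters left out ...]
z 5  rx -0.0 ry 1.2 rz 0.2
18 x 15 y -22 z 5  rx -0.1 ry 1.3 rz 0.2
19 x 15 y -23 z 5  rx -0.0 ry 1.2 rz 0.1
20 x 15 y -22 z 6  rx -0.1 ry 1.3 rz 0.2
21 x 14 y -23 z 6  rx -0.1 ry 1.2 rz 0.2
22 x 15 y -22 z 6  rx -0.0 ry 1.3 rz 0.1
23 x 14 y -23 z 6  rx -0.1 ry 1.2 rz 0.2
24 x 14 y -23 z 7  rx -0.0 ry 1.3 rz 0.2
25 x 14 y -22 z 7  rx -0.1 ry 1.2 rz 0.1
26 x 14 y -23 z 7  rx -0.1 ry 1.3 rz 0.2
27 x 13 y -23 z 8  rx -0.0 ry 1.2 rz 0.2
28 x 13 y -23 z 8  rx -0.1 ry 1.3 rz 0.1
29 x 13 y -23 z 8  rx -0.0 ry 1.2 rz 0.2
30 x 13 y -23 z 8  rx -0.1 ry 1.3 rz 0.1
31 x 12 y -23 z 9  rx -0.1 ry 1.2 rz 0.2
32 x 12 y -23 z 9  rx -0.0 ry 1.3 rz 0.2
end [486.  300.7 252.4] err [ 0.3 -0.4  0.3] [-0. -0. -0.]
```

>>> arm_command([
  {"x": 17,"y": -22,"ry": 1.2,"rz": 0.2},
  {"x": 17,"y": -22,"ry": 1.3,"rz": 0.1},
  {"x": 17,"y": -22,"ry": 1.2,"rz": 0.2},
  {"x": 17,"y": -22,"ry": 1.3,"rz": 0.2},
  {"x": 17,"y": -22,"z": 1,"ry": 1.2,"rz": 0.1},
  {"x": 17,"y": -22,"z": 1,"ry": 1.3,"rz": 0.2},
  {"x": 16,"y": -22,"z": 1,"ry": 1.2,"rz": 0.2},
  {"x": 17,"y": -22,"z": 1,"ry": 1.3,"rz": 0.1},
])

```text
invalid input
```

>>> arm_command([
  {"x": 16,"y": -22,"z": 2,"ry": 1.2,"rz": 0.2},
  {"x": 17,"y": -22,"z": 2,"ry": 1.3,"rz": 0.1},
  {"x": 16,"y": -22,"z": 3,"ry": 1.2,"rz": 0.2},
  {"x": 16,"y": -22,"z": 3,"ry": 1.3,"rz": 0.2},
  {"x": 16,"y": -22,"z": 3,"ry": 1.2,"rz": 0.1},
  {"x": 16,"y": -22,"z": 4,"ry": 1.3,"rz": 0.2},
  {"x": 16,"y": -22,"z": 4,"ry": 1.2,"rz": 0.2},
  {"x": 15,"y": -23,"z": 4,"ry": 1.3,"rz": 0.1},
])

```text
invalid input
```

>>> arm_command([
  {"x": 16,"y": -22,"z": 5,"ry": 1.2,"rz": 0.2},
  {"x": 15,"y": -22,"z": 5,"ry": 1.3,"rz": 0.1},
  {"x": 15,"y": -23,"z": 5,"ry": 1.2,"rz": 0.2},
  {"x": 15,"y": -22,"z": 6,"ry": 1.3,"rz": 0.2},
  {"x": 14,"y": -23,"z": 6,"ry": 1.2,"rz": 0.1},
  {"x": 15,"y": -22,"z": 6,"ry": 1.3,"rz": 0.2},
  {"x": 14,"y": -23,"z": 6,"ry": 1.2,"rz": 0.2},
  {"x": 14,"y": -23,"z": 7,"ry": 1.3,"rz": 0.1},
])

```text
invalid input
```

>>> arm_command([
  {"x": 14,"y": -22,"z": 7,"ry": 1.2,"rz": 0.1},
  {"x": 14,"y": -22,"z": 7,"ry": 1.2,"rz": 0.1},
  {"x": 13,"y": -22,"z": 7,"ry": 1.2,"rz": 0.1},
  {"x": 13,"y": -22,"z": 7,"ry": 1.2,"rz": 0.1},
  {"x": 12,"y": -22,"z": 7,"ry": 1.2,"rz": 0.1},
  {"x": 10,"y": -20,"z": 6,"ry": 1.2,"rz": 0.1},
  {},
  {},
])

```text
invalid input
```

```bash
cat > c.py <<'E'
from h import *
np.set_printoptions(precision=2,suppress=True)
pos,r,o=pose();print(pos,r.as_matrix(),o["time"],np.array(o["joints"]))
Z=dict(scanner=179,scanner_window=179,hook=179,hook_tips=168.5)
p=optics.camera("wrist");save(p,"w1")
for n,z in Z.items():
    for d in optics.landmark_of(p,n)[:2]: print(n,round(d["score"],2),np.array(d["location"]),at_z(p,d["location"],z))
for c in ("wrist","scene","side"):
    if c!="wrist":p=optics.camera(c)
    l=optics.regions_of(p,"scanner")
    if not l: print(c,"none");continue
    P=cloud(p,l[0]["region"]);T=P[(P[:,2]>197)&(P[:,2]<203.5)]
    print(c,len(P),len(T))
    if len(T)>20: print(cv2.minAreaRect(T[:,:2].astype(np.float32)),T.mean(0))
E
python3 c.py
```

```text
[ 135.87 -507.13  231.31] [[ 0.97  0.26  0.  ]
 [ 0.26 -0.97 -0.  ]
 [-0.    0.   -1.  ]] 1.9 [-1.53  0.31  1.5   0.    1.33 -0.22]
wrist none
scene 2919 1117
((553.3927612304688, 315.17877197265625), (87.49962615966797, 55.02204513549805), 7.477108955383301) [555.24 316.39 201.63]
side 2332 869
((549.919677734375, 315.7157897949219), (91.0468978881836, 58.33944320678711), 4.0025129318237305) [551.5  315.16 200.38]
```

View pics/w1.png

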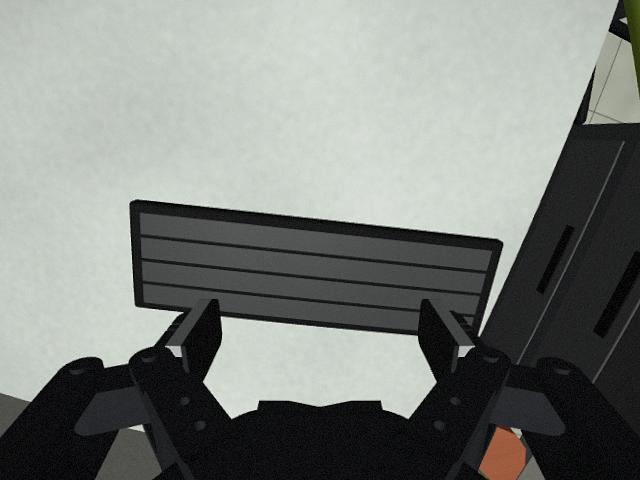

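The arm has not moved: the wrist view shows only the keyboard at (320,265). I'll try full rows.

>>> arm_command([
  {"x": 17,"y": -22,"z": 0,"rx": 0,"ry": 1.2,"rz": 0.2,"fingers": 100},
  {"x": 17,"y": -22,"z": 0,"rx": 0,"ry": 1.3,"rz": 0.1,"fingers": 100},
  {"x": 17,"y": -22,"z": 0,"rx": 0,"ry": 1.2,"rz": 0.2,"fingers": 100},
  {"x": 17,"y": -22,"z": 0,"rx": 0,"ry": 1.3,"rz": 0.2,"fingers": 100},
  {"x": 17,"y": -22,"z": 1,"rx": 0,"ry": 1.2,"rz": 0.1,"fingers": 100},
  {"x": 17,"y": -22,"z": 1,"rx": 0,"ry": 1.3,"rz": 0.2,"fingers": 100},
  {"x": 16,"y": -22,"z": 1,"rx": 0,"ry": 1.2,"rz": 0.2,"fingers": 100},
  {"x": 17,"y": -22,"z": 1,"rx": 0,"ry": 1.3,"rz": 0.1,"fingers": 100},
])

```text
time: 3.07
eef_pos: [223.1, -301.8, 237.6]
eef_rot: [0.989, 0.119, 0.087, -0.011]
force: [-0.0, 0.3, 0.5]
grip_width: 1.001
grasp_force: 0.0
```

>>> arm_command([
  {"x": 16,"y": -22,"z": 2,"rx": 0,"ry": 1.2,"rz": 0.2,"fingers": 100},
  {"x": 17,"y": -22,"z": 2,"rx": 0,"ry": 1.3,"rz": 0.1,"fingers": 100},
  {"x": 16,"y": -22,"z": 3,"rx": 0,"ry": 1.2,"rz": 0.2,"fingers": 100},
  {"x": 16,"y": -22,"z": 3,"rx": 0,"ry": 1.3,"rz": 0.2,"fingers": 100},
  {"x": 16,"y": -22,"z": 3,"rx": 0,"ry": 1.2,"rz": 0.1,"fingers": 100},
  {"x": 16,"y": -22,"z": 4,"rx": 0,"ry": 1.3,"rz": 0.2,"fingers": 100},
  {"x": 16,"y": -22,"z": 4,"rx": 0,"ry": 1.2,"rz": 0.2,"fingers": 100},
  {"x": 15,"y": -23,"z": 4,"rx": 0,"ry": 1.3,"rz": 0.1,"fingers": 100},
])

```text
time: 3.73
eef_pos: [309.8, -100.0, 246.0]
eef_rot: [0.979, 0.106, 0.173, -0.022]
force: [1.0, -0.1, 0.5]
grip_width: 1.001
grasp_force: 0.0
```

>>> arm_command([
  {"x": 16,"y": -22,"z": 5,"rx": 0,"ry": 1.2,"rz": 0.2,"fingers": 100},
  {"x": 15,"y": -22,"z": 5,"rx": 0,"ry": 1.3,"rz": 0.1,"fingers": 100},
  {"x": 15,"y": -23,"z": 5,"rx": 0,"ry": 1.2,"rz": 0.2,"fingers": 100},
  {"x": 15,"y": -22,"z": 6,"rx": 0,"ry": 1.3,"rz": 0.2,"fingers": 100},
  {"x": 14,"y": -23,"z": 6,"rx": 0,"ry": 1.2,"rz": 0.1,"fingers": 100},
  {"x": 15,"y": -22,"z": 6,"rx": 0,"ry": 1.3,"rz": 0.2,"fingers": 100},
  {"x": 14,"y": -23,"z": 6,"rx": 0,"ry": 1.2,"rz": 0.2,"fingers": 100},
  {"x": 14,"y": -23,"z": 7,"rx": 0,"ry": 1.3,"rz": 0.1,"fingers": 100},
])

```text
time: 4.4
eef_pos: [396.5, 102.7, 255.1]
eef_rot: [0.961, 0.093, 0.258, -0.034]
force: [1.6, -1.6, -0.3]
grip_width: 1.003
grasp_force: 0.0
```

>>> arm_command([
  {"x": 12,"y": -22,"z": 5,"rx": 0,"ry": 1.3,"rz": 0.1,"fingers": 100},
  {"x": 12,"y": -22,"z": 5,"rx": 0,"ry": 1.3,"rz": 0.1,"fingers": 100},
  {"x": 12,"y": -22,"z": 5,"rx": 0,"ry": 1.3,"rz": 0.1,"fingers": 100},
  {"x": 12,"y": -22,"z": 5,"rx": 0,"ry": 1.3,"rz": 0.1,"fingers": 100},
  {"x": 12,"y": -22,"z": 5,"rx": 0,"ry": 1.3,"rz": 0.1,"fingers": 100},
  {"x": 10,"y": -20,"z": 3,"rx": 0,"ry": 1.3,"rz": 0.1,"fingers": 100},
  {"x": 0,"y": 0,"z": 0,"rx": 0,"ry": 0,"rz": 0,"fingers": 100},
  {"x": 0,"y": 0,"z": 0,"rx": 0,"ry": 0,"rz": 0,"fingers": 100},
])

```text
time: 5.07
eef_pos: [443.4, 243.2, 271.5]
eef_rot: [0.942, 0.086, 0.321, -0.041]
force: [0.2, -0.3, 0.4]
grip_width: 1.002
grasp_force: 0.0
```

```bash
python3 c.py
```

```text
[443.45 243.23 271.54] [[ 0.78  0.19  0.6 ]
 [ 0.14 -0.98  0.13]
 [ 0.61 -0.02 -0.79]] 5.0667 [ 0.29 -0.06  1.96 -0.08  0.58  1.73]
scanner 0.76 [266.9 187.2] [548.27 309.95 179.  ]
scanner_window 0.84 [269.2 142.5] [593.27 319.31 179.  ]
scanner_window 0.33 [515.9 286.1] [499.53 103.55 179.  ]
hook_tips 0.79 [255.5 272.8] [476.41 303.1  168.5 ]
wrist 9563 5338
((549.4970703125, 310.7450256347656), (82.70344543457031, 58.33165740966797), 9.168148040771484) [546.88 310.28 201.36]
scene 2973 1132
((553.7112426757812, 315.2687683105469), (87.57914733886719, 56.922332763671875), 5.96506404876709) [555.2  316.26 201.6 ]
side 2371 878
((551.52880859375, 315.86334228515625), (88.02106475830078, 58.482818603515625), 4.01668643951416) [551.19 314.66 200.43]
```

View pics/w1.png

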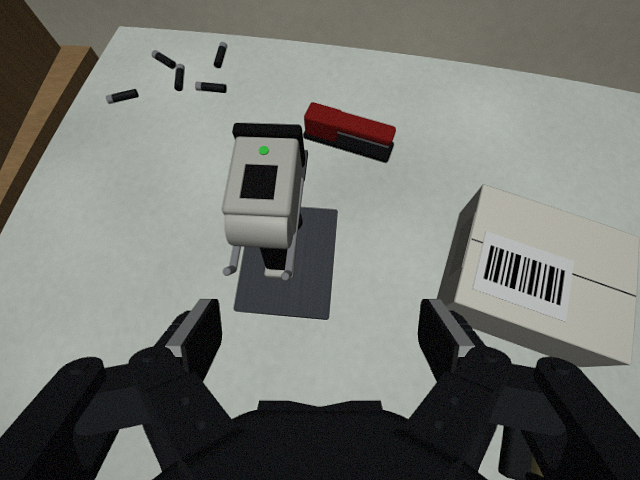

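The wrist view shows the head at (265,185), the prong tips at (235,270) and (287,275), and the label at (525,275). Next is a line-up just behind and above the scanner.

```bash
cat > d.py <<'E'
from h import *
import sys
x,y,yaw,back,n=map(float,sys.argv[1:6])
g=np.array([x,y,179])+R.from_euler('z',yaw,degrees=True).apply([3,0,4])
Rg=graspR(np.radians(yaw),np.radians(40));tcp=g+Rg.apply([0,0,18.7-back]);print(tcp)
plan(tcp,Rg,int(n))
E
python3 d.py 543 311.5 8.5 85 7
```

```text
[503.81833803 305.64426138 233.78874658]
1 x 5 y -7 z 11  rx -0.3 ry 0.3 rz 0.1
2 x 4 y -7 z 10  rx -0.4 ry 0.3 rz 0.2
3 x 4 y -8 z 11  rx -0.3 ry 0.4 rz 0.1
4 x 5 y -7 z 10  rx -0.4 ry 0.3 rz 0.1
5 x 4 y -8 z 11  rx -0.3 ry 0.3 rz 0.2
6 x 4 y -7 z 10  rx -0.4 ry 0.3 rz 0.1
7 x 4 y -8 z 11  rx -0.3 ry 0.4 rz 0.1
end [503.6 305.8 233.6] err [ 0.2 -0.2  0.2] [-0. -0.  0.]
```

>>> arm_command([
  {"x": 5,"y": -7,"z": 11,"rx": -0.3,"ry": 0.3,"rz": 0.1,"fingers": 100},
  {"x": 4,"y": -7,"z": 10,"rx": -0.4,"ry": 0.3,"rz": 0.2,"fingers": 100},
  {"x": 4,"y": -8,"z": 11,"rx": -0.3,"ry": 0.4,"rz": 0.1,"fingers": 100},
  {"x": 5,"y": -7,"z": 10,"rx": -0.4,"ry": 0.3,"rz": 0.1,"fingers": 100},
  {"x": 4,"y": -8,"z": 11,"rx": -0.3,"ry": 0.3,"rz": 0.2,"fingers": 100},
  {"x": 4,"y": -7,"z": 10,"rx": -0.4,"ry": 0.3,"rz": 0.1,"fingers": 100},
  {"x": 4,"y": -8,"z": 11,"rx": -0.3,"ry": 0.4,"rz": 0.1,"fingers": 100},
  {"x": 0,"y": 0,"z": 0,"rx": 0,"ry": 0,"rz": 0,"fingers": 100},
])

```text
time: 6.23
eef_pos: [504.0, 306.9, 232.0]
eef_rot: [0.937, 0.07, 0.341, -0.025]
force: [1.2, 0.6, -0.1]
grip_width: 0.999
grasp_force: 0.0
```

```bash
sed -i 's/("wrist","scene","side")/("wrist",)/; s/"w1"/"w2"/' c.py; python3 c.py; python3 d.py 543 311.5 8.5 0 8
```

```text
[503.98 306.89 232.04] [[ 0.76  0.15  0.63]
 [ 0.11 -0.99  0.1 ]
 [ 0.64  0.   -0.77]] 6.2333 [ 0.43  0.19  1.82 -0.38  0.48  2.13]
scanner 0.66 [320.5 255.1] [547.97 311.92 179.  ]
scanner_window 0.6 [319. 192.] [595.57 320.16 179.  ]
hook_tips 0.56 [317.  371.5] [476.42 303.28 168.5 ]
wrist 14497 9712
((549.8547973632812, 313.2298583984375), (82.59526062011719, 57.726375579833984), 5.483336448669434) [546.22 311.58 201.48]
[557.85514516 313.72011632 168.67496891]
1 x -0 y 0 z 11  rx -0.0 ry -0.0 rz 0.0
2 x -0 y 0 z 10  rx -0.0 ry -0.0 rz 0.0
3 x -0 y 0 z 11  rx -0.0 ry -0.0 rz 0.0
4 x -0 y 0 z 11  rx -0.0 ry -0.0 rz 0.0
5 x -0 y 0 z 10  rx -0.0 ry -0.1 rz 0.0
6 x -0 y 0 z 11  rx -0.0 ry 0.0 rz 0.0
7 x 0 y 0 z 11  rx -0.0 ry 0.0 rz 0.0
8 x 0 y 0 z 11  rx -0.1 ry 0.0 rz 0.0
end [558.1 314.1 168.3] err [-0.3 -0.3  0.4] [0. 0. 0.]
```

View pics/w2.png

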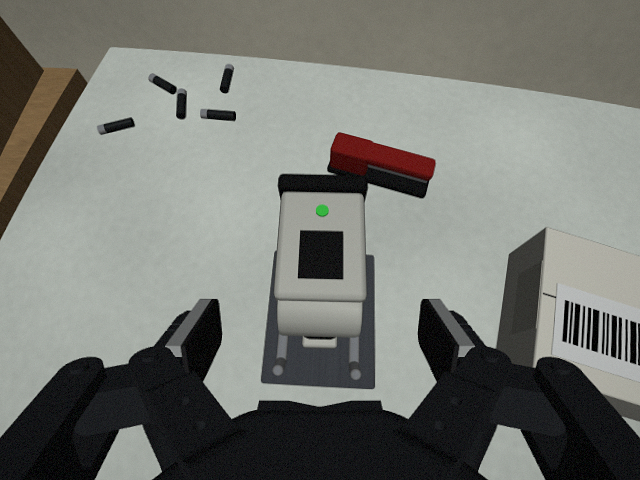

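The scanner is centred between the fingers: head at column 321, prong tips at 277 and 356. I'll advance and grip.

>>> arm_command([
  {"x": 0,"y": 0,"z": 11,"rx": 0,"ry": 0,"rz": 0,"fingers": 100},
  {"x": 0,"y": 0,"z": 11,"rx": 0,"ry": 0,"rz": 0,"fingers": 100},
  {"x": 0,"y": 0,"z": 11,"rx": 0,"ry": 0,"rz": 0,"fingers": 100},
  {"x": 0,"y": 0,"z": 11,"rx": 0,"ry": 0,"rz": 0,"fingers": 100},
  {"x": 0,"y": 0,"z": 11,"rx": 0,"ry": 0,"rz": 0,"fingers": 100},
  {"x": 0,"y": 0,"z": 11,"rx": 0,"ry": 0,"rz": 0,"fingers": 100},
  {"x": 0,"y": 0,"z": 10,"rx": 0,"ry": 0,"rz": 0,"fingers": 100},
  {"x": 1,"y": 0,"z": 9,"rx": 0,"ry": 0,"rz": 0,"fingers": 100},
])

```text
time: 7.2
eef_pos: [558.9, 314.4, 167.8]
eef_rot: [0.937, 0.07, 0.341, -0.026]
force: [0.7, 0.1, 0.6]
grip_width: 1.003
grasp_force: 0.0
```

>>> arm_command([
  {"x": 0,"y": 0,"z": 0,"rx": 0,"ry": 0,"rz": 0,"fingers": 100},
  {"x": 0,"y": 0,"z": 0,"rx": 0,"ry": 0,"rz": 0,"fingers": 75},
  {"x": 0,"y": 0,"z": 0,"rx": 0,"ry": 0,"rz": 0,"fingers": 65},
  {"x": 0,"y": 0,"z": 0,"rx": 0,"ry": 0,"rz": 0,"fingers": 55},
  {"x": 0,"y": 0,"z": 0,"rx": 0,"ry": 0,"rz": 0,"fingers": 40},
  {"x": 0,"y": 0,"z": 0,"rx": 0,"ry": 0,"rz": 0,"fingers": 40},
  {"x": 0,"y": 0,"z": 0,"rx": 0,"ry": 0,"rz": 0,"fingers": 40},
  {"x": 0,"y": 0,"z": 0,"rx": 0,"ry": 0,"rz": 0,"fingers": 40},
], force=50)

```text
time: 7.87
eef_pos: [558.4, 314.7, 169.9]
eef_rot: [0.937, 0.07, 0.342, -0.026]
force: [-4.8, -0.3, 5.7]
grip_width: 0.629
grasp_force: 52.9
```

```bash
cat > e.py <<'E'
from h import *
np.set_printoptions(precision=2,suppress=True)
pos,r,o=pose();print(pos,r.as_matrix(),o["time"],np.array(o["joints"]),o["force"],o["ft_torque"],o["grip_width"],o["grasp_force"])
Z=dict(scanner=179,hook_tips=168.5,scanner_window=179,label=81)
for c in("scene","wrist","side"):
    p=optics.camera(c)
    for n,z in Z.items():
        for d in optics.landmark_of(p,n)[:1]: print(c,n,round(d["score"],2),np.array(d["location"]),at_z(p,d["location"],z))
    if c=="wrist":save(p,"w3")
E
python3 e.py
```

```text
[558.42 314.65 169.92] [[ 0.76  0.15  0.64]
 [ 0.11 -0.99  0.1 ]
 [ 0.64 -0.   -0.76]] 7.8667 [ 0.39  0.38  1.76 -0.46  0.36  2.19] [-4.82 -0.33  5.69] [-0.24  0.13 -0.08] 0.6292045939561465 52.858917117118835
scene scanner 0.63 [461.4 296. ] [544.43 311.72 179.  ]
scene scanner_window 0.87 [445.5 314.5] [592.51 319.5  179.  ]
scene label 0.81 [342.6 258.2] [538.19  47.06  81.  ]
wrist scanner 0.67 [320.6 220.2] [597.05 319.03 179.  ]
wrist scanner_window 0.68 [320.8 219.5] [597.44 318.99 179.  ]
side scanner 0.64 [215.8 295.4] [542.6  304.52 179.  ]
side hook_tips 0.62 [239.4 316.7] [479.49 302.16 168.5 ]
side label 0.72 [224.4 347.4] [497.49 336.7   81.  ]
```

View pics/w3.png

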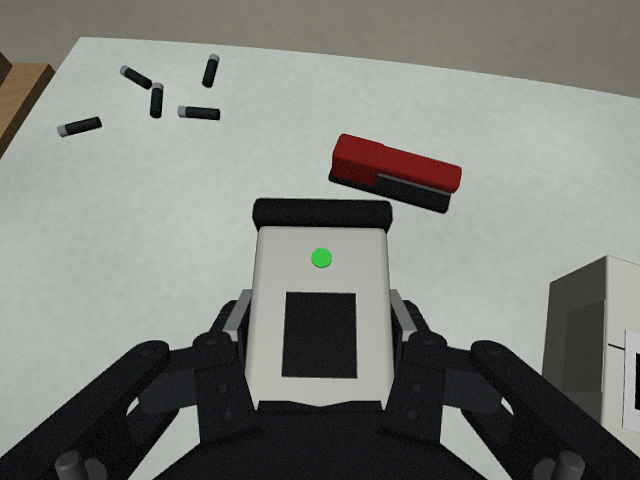

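The head is held: opening 0.629 × 85 is about 53.5 mm and the pads read 53 N. I'll save the hang pose and lift.

>>> arm_command([
  {"x": 4,"y": 0,"z": -5,"rx": 0,"ry": 0,"rz": 0,"fingers": 40},
  {"x": 8,"y": 0,"z": -9,"rx": 0,"ry": 0,"rz": 0,"fingers": 40},
  {"x": 12,"y": 0,"z": -15,"rx": 0,"ry": 0,"rz": 0,"fingers": 40},
  {"x": 16,"y": 0,"z": -19,"rx": 0,"ry": 0,"rz": 0,"fingers": 40},
  {"x": 16,"y": 0,"z": -19,"rx": 0,"ry": 0,"rz": 0,"fingers": 40},
  {"x": 16,"y": 0,"z": -19,"rx": 0,"ry": 0,"rz": 0,"fingers": 40},
  {"x": 12,"y": 0,"z": -14,"rx": 0,"ry": 0,"rz": 0,"fingers": 40},
  {"x": 4,"y": 0,"z": -5,"rx": 0,"ry": 0,"rz": 0,"fingers": 40},
])

```text
time: 9.28
eef_pos: [558.5, 314.6, 309.4]
eef_rot: [0.936, 0.07, 0.343, -0.026]
force: [0.5, -0.7, -1.3]
grip_width: 0.625
grasp_force: 52.4
```

```bash
cat > f.py <<'E'
from h import *
np.set_printoptions(precision=2,suppress=True)
pos,r,o=pose();print(pos,r.as_matrix(),o["time"],np.array(o["joints"]),o["force"],o["grip_width"])
import json;json.dump([[558.42,314.65,169.92],[0.937,0.07,0.342,-0.026]],open("hang.json","w"))
yaw=R.from_euler('z',8.5,degrees=True)
T=yaw.inv()*r;rel=np.array([14.7,1,-9.1])
psi=0;h=np.array([np.cos(psi),np.sin(psi),0]);Z=np.array([0,0,1.])
S=R.from_matrix(np.c_[-Z,np.cross(h,Z),-h])
tR=S*T;tp=np.array([542,44,258])+S.apply(rel)
rv=(r.inv()*tR).as_rotvec();
if rv[2]>0: rv*=1-2*np.pi/np.linalg.norm(rv)
print(tp,tR.as_matrix(),np.degrees(rv))
P,Q=pos,r;n=31
for k in range(1,n+1):
    q=r*R.from_rotvec(rv*k/n);p=pos+(tp-pos)*k/n
    s=Q.inv().apply(p-P);w=(Q.inv()*q).as_rotvec(degrees=True)
    print('{"x":%d,"y":%d,"z":%d,"rx":%.1f,"ry":%.1f,"rz":%.1f,"fingers":40},'%(*np.round(s),*w))
    P=P+Q.apply(np.round(s));Q=Q*R.from_rotvec(np.round(w,1),degrees=True)
print(P)
E
python3 f.py
```

```text
[558.53 314.6  309.43] [[ 0.75  0.15  0.64]
 [ 0.11 -0.99  0.1 ]
 [ 0.65 -0.   -0.76]] 9.2833 [ 0.39  0.22  1.57 -0.25  0.68  1.95] [ 0.48 -0.66 -1.31] 0.6247617964413557
[551.1  43.  243.3] [[-0.65  0.    0.76]
 [-0.    1.   -0.  ]
 [-0.76 -0.   -0.65]] [ -14.35   -9.49 -173.14]
{"x":-3,"y":9,"z":1,"rx":-0.5,"ry":-0.3,"rz":-5.6,"fingers":40},
{"x":-3,"y":8,"z":0,"rx":-0.4,"ry":-0.3,"rz":-5.6,"fingers":40},
{"x":-4,"y":8,"z":1,"rx":-0.5,"ry":-0.3,"rz":-5.6,"fingers":40},
{"x":-5,"y":7,"z":1,"rx":-0.4,"ry":-0.3,"rz":-5.5,"fingers":40},
{"x":-6,"y":7,"z":1,"rx":-0.5,"ry":-0.3,"rz":-5.6,"fingers":40},
{"x":-6,"y":7,"z":1,"rx":-0.5,"ry":-0.3,"rz":-5.6,"fingers":40},
{"x":-7,"y":6,"z":1,"rx":-0.4,"ry":-0.3,"rz":-5.6,"fingers":40},
{"x":-7,"y":5,"z":1,"rx":-0.5,"ry":-0.4,"rz":-5.6,"fingers":40},
{"x":-8,"y":4,"z":2,"rx":-0.5,"ry":-0.3,"rz":-5.6,"fingers":40},
{"x":-8,"y":4,"z":1,"rx":-0.4,"ry":-0.3,"rz":-5.6,"fingers":40},
{"x":-9,"y":2,"z":1,"rx":-0.5,"ry":-0.3,"rz":-5.5,"fingers":40},
{"x":-8,"y":2,"z":2,"rx":-0.5,"ry":-0.3,"rz":-5.6,"fingers":40},
{"x":-9,"y":1,"z":2,"rx":-0.4,"ry":-0.3
[... 533 characters left out ...]
-5.6,"fingers":40},
{"x":-7,"y":-6,"z":2,"rx":-0.5,"ry":-0.3,"rz":-5.6,"fingers":40},
{"x":-5,"y":-7,"z":2,"rx":-0.4,"ry":-0.3,"rz":-5.6,"fingers":40},
{"x":-5,"y":-7,"z":1,"rx":-0.5,"ry":-0.4,"rz":-5.5,"fingers":40},
{"x":-4,"y":-8,"z":2,"rx":-0.5,"ry":-0.3,"rz":-5.6,"fingers":40},
{"x":-4,"y":-8,"z":2,"rx":-0.4,"ry":-0.3,"rz":-5.6,"fingers":40},
{"x":-2,"y":-9,"z":1,"rx":-0.5,"ry":-0.3,"rz":-5.6,"fingers":40},
{"x":-2,"y":-9,"z":2,"rx":-0.5,"ry":-0.3,"rz":-5.6,"fingers":40},
{"x":-1,"y":-8,"z":1,"rx":-0.4,"ry":-0.3,"rz":-5.6,"fingers":40},
{"x":0,"y":-9,"z":2,"rx":-0.5,"ry":-0.3,"rz":-5.6,"fingers":40},
{"x":1,"y":-9,"z":1,"rx":-0.5,"ry":-0.3,"rz":-5.5,"fingers":40},
[551.49  43.1  243.45]
```

>>> arm_command([
  {"x": -3,"y": 9,"z": 1,"rx": -0.5,"ry": -0.3,"rz": -5.6,"fingers": 40},
  {"x": -3,"y": 8,"z": 0,"rx": -0.4,"ry": -0.3,"rz": -5.6,"fingers": 40},
  {"x": -4,"y": 8,"z": 1,"rx": -0.5,"ry": -0.3,"rz": -5.6,"fingers": 40},
  {"x": -5,"y": 7,"z": 1,"rx": -0.4,"ry": -0.3,"rz": -5.5,"fingers": 40},
  {"x": -6,"y": 7,"z": 1,"rx": -0.5,"ry": -0.3,"rz": -5.6,"fingers": 40},
  {"x": -6,"y": 7,"z": 1,"rx": -0.5,"ry": -0.3,"rz": -5.6,"fingers": 40},
  {"x": -7,"y": 6,"z": 1,"rx": -0.4,"ry": -0.3,"rz": -5.6,"fingers": 40},
  {"x": -7,"y": 5,"z": 1,"rx": -0.5,"ry": -0.4,"rz": -5.6,"fingers": 40},
])

```text
time: 9.95
eef_pos: [555.6, 243.5, 287.9]
eef_rot: [0.847, 0.413, 0.306, 0.138]
force: [-1.1, 0.2, -1.6]
grip_width: 0.626
grasp_force: 52.5
```

>>> arm_command([
  {"x": -8,"y": 4,"z": 2,"rx": -0.5,"ry": -0.3,"rz": -5.6,"fingers": 40},
  {"x": -8,"y": 4,"z": 1,"rx": -0.4,"ry": -0.3,"rz": -5.6,"fingers": 40},
  {"x": -9,"y": 2,"z": 1,"rx": -0.5,"ry": -0.3,"rz": -5.5,"fingers": 40},
  {"x": -8,"y": 2,"z": 2,"rx": -0.5,"ry": -0.3,"rz": -5.6,"fingers": 40},
  {"x": -9,"y": 1,"z": 2,"rx": -0.4,"ry": -0.3,"rz": -5.6,"fingers": 40},
  {"x": -9,"y": 0,"z": 1,"rx": -0.5,"ry": -0.3,"rz": -5.6,"fingers": 40},
  {"x": -9,"y": -1,"z": 2,"rx": -0.4,"ry": -0.3,"rz": -5.6,"fingers": 40},
  {"x": -9,"y": -1,"z": 2,"rx": -0.5,"ry": -0.3,"rz": -5.6,"fingers": 40},
])

```text
time: 10.62
eef_pos: [554.1, 173.2, 270.5]
eef_rot: [0.628, 0.691, 0.226, 0.279]
force: [-0.0, 0.0, -1.3]
grip_width: 0.627
grasp_force: 52.5
```

>>> arm_command([
  {"x": -8,"y": -3,"z": 1,"rx": -0.5,"ry": -0.3,"rz": -5.5,"fingers": 40},
  {"x": -8,"y": -3,"z": 2,"rx": -0.4,"ry": -0.3,"rz": -5.6,"fingers": 40},
  {"x": -8,"y": -4,"z": 2,"rx": -0.5,"ry": -0.3,"rz": -5.6,"fingers": 40},
  {"x": -7,"y": -5,"z": 1,"rx": -0.5,"ry": -0.3,"rz": -5.6,"fingers": 40},
  {"x": -7,"y": -6,"z": 2,"rx": -0.4,"ry": -0.3,"rz": -5.6,"fingers": 40},
  {"x": -7,"y": -6,"z": 2,"rx": -0.5,"ry": -0.3,"rz": -5.6,"fingers": 40},
  {"x": -5,"y": -7,"z": 2,"rx": -0.4,"ry": -0.3,"rz": -5.6,"fingers": 40},
  {"x": -5,"y": -7,"z": 1,"rx": -0.5,"ry": -0.4,"rz": -5.5,"fingers": 40},
])

```text
time: 11.28
eef_pos: [551.3, 103.8, 254.0]
eef_rot: [0.314, 0.864, 0.112, 0.378]
force: [0.2, -0.4, -1.5]
grip_width: 0.631
grasp_force: 52.5
```

>>> arm_command([
  {"x": -4,"y": -8,"z": 2,"rx": -0.5,"ry": -0.3,"rz": -5.6,"fingers": 40},
  {"x": -4,"y": -8,"z": 2,"rx": -0.4,"ry": -0.3,"rz": -5.6,"fingers": 40},
  {"x": -2,"y": -9,"z": 1,"rx": -0.5,"ry": -0.3,"rz": -5.6,"fingers": 40},
  {"x": -2,"y": -9,"z": 2,"rx": -0.5,"ry": -0.3,"rz": -5.6,"fingers": 40},
  {"x": -1,"y": -8,"z": 1,"rx": -0.4,"ry": -0.3,"rz": -5.6,"fingers": 40},
  {"x": 0,"y": -9,"z": 2,"rx": -0.5,"ry": -0.3,"rz": -5.6,"fingers": 40},
  {"x": 1,"y": -9,"z": 1,"rx": -0.5,"ry": -0.3,"rz": -5.5,"fingers": 40},
  {"x": 0,"y": 0,"z": 0,"rx": 0,"ry": 0,"rz": 0,"fingers": 40},
])

```text
time: 11.95
eef_pos: [549.0, 55.0, 240.3]
eef_rot: [0.062, 0.909, 0.022, 0.412]
force: [-0.0, 0.4, -2.4]
grip_width: 0.625
grasp_force: 52.5
```

```bash
cat > g.py <<'E'
from h import *
np.set_printoptions(precision=2,suppress=True)
pos,r,o=pose();print(pos,r.as_matrix(),o["time"],np.array(o["joints"]),o["force"],o["grip_width"])
Z=dict(scanner_window=207,label=81,scanner=258)
im=[]
for c in("scene","side"):
    p=optics.camera(c);im.append(p["img"])
    for n,z in Z.items():
        for d in optics.landmark_of(p,n)[:1]: print(c,n,round(d["score"],2),np.array(d["location"]),at_z(p,d["location"],z))
    for d in optics.regions_of(p,"label")[:1]: 
        print("reg",d["score"],d["location"])
a=im[0][100:400,200:600];b=im[1][100:400,150:550]
cv2.imwrite("pics/scan.png",np.vstack([a,b])[:,:,::-1])
E
python3 g.py
```

```text
[548.99  54.98 240.31] [[-0.65  0.09  0.75]
 [ 0.13  0.99 -0.01]
 [-0.75  0.09 -0.66]] 11.95 [-0.17  0.04  2.05  0.51  0.23 -2.05] [-0.01  0.42 -2.4 ] 0.6246023754397101
scene scanner_window 0.6 [351.1 209.5] [540.3   67.24 207.  ]
scene label 0.58 [340.4 258.4] [541.75  44.68  81.  ]
scene scanner 0.65 [346.9 182.8] [542.47  57.04 258.  ]
reg 0.92 [324.6, 272.3]
side scanner_window 0.8 [303.  222.1] [537.3   69.45 207.  ]
side label 0.79 [310.  253.8] [542.91  42.51  81.  ]
side scanner 0.74 [183.1 284.9] [550.09 362.22 258.  ]
reg 0.67 [316.1, 255.5]
```

View pics/scan.png

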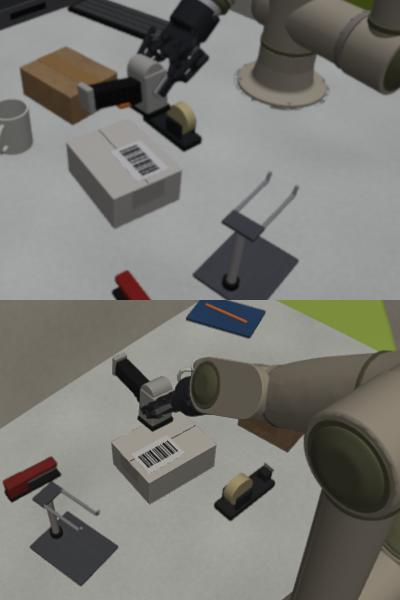

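The scan view (scene crop on top, side crop below) shows the scanner held nose-down over the carton, handle away from the robot. It is still about 10° and 25 mm short, because the last rows were speed limited.

```bash
cat > k.py <<'E'
from h import *
np.set_printoptions(precision=3,suppress=True)
pos,r,o=pose()
H=R.from_quat([0.936,0.07,0.343,-0.026]);T=R.from_euler('z',8.5,degrees=True).inv()*H
rel=np.array([14.7,1,-9.1])
S=r*T.inv();org=pos-S.apply(rel);win=org+S.apply([51,0,0]);bx=S.apply([1,0,0])
print("org",org,"win",win,"beam",bx,"tilt",np.degrees(np.arccos(-bx[2])),"hit z81",win+bx*(81-win[2])/bx[2], "dist",(81-win[2])/bx[2])
# minimal turn making beam vertical
ax=np.cross(bx,[0,0,-1.]);a=np.arcsin(np.linalg.norm(ax));tR=R.from_rotvec(ax/np.linalg.norm(ax)*a)*r
S2=tR*T.inv();tp=np.array([542,43.5,206])-S2.apply([51,0,0])+S2.apply(rel)
plan(tp,tR,6)
E
python3 k.py
```

```text
org [540.94   56.343 256.872] win [540.505  61.243 206.11 ] beam [-0.009  0.096 -0.995] tilt 5.535513512522546 hit z81 [539.434  73.321  81.   ] dist 125.695712757528
1 x -0 y -2 z 0  rx 0.6 ry -0.2 rz -0.7
2 x -1 y -3 z 0  rx 0.6 ry -0.1 rz -0.7
3 x -0 y -2 z 1  rx 0.6 ry -0.2 rz -0.7
4 x -1 y -2 z -0  rx 0.5 ry -0.2 rz -0.7
5 x -0 y -3 z -0  rx 0.6 ry -0.1 rz -0.7
6 x -0 y -2 z 0  rx 0.6 ry -0.2 rz -0.7
end [550.5  41.7 242.1] err [ 0.5 -0.1  0.2] [ 0. -0.  0.]
```

>>> arm_command([
  {"x": 0,"y": -2,"z": 0,"rx": 0.6,"ry": -0.2,"rz": -0.7,"fingers": 40},
  {"x": -1,"y": -3,"z": 0,"rx": 0.6,"ry": -0.1,"rz": -0.7,"fingers": 40},
  {"x": 0,"y": -3,"z": 1,"rx": 0.6,"ry": -0.2,"rz": -0.7,"fingers": 40},
  {"x": -1,"y": -3,"z": 0,"rx": 0.5,"ry": -0.2,"rz": -0.7,"fingers": 40},
  {"x": 0,"y": -3,"z": 0,"rx": 0.6,"ry": -0.1,"rz": -0.7,"fingers": 40},
  {"x": 0,"y": -2,"z": 0,"rx": 0.6,"ry": -0.2,"rz": -0.7,"fingers": 40},
  {"x": 0,"y": 0,"z": 0,"rx": 0,"ry": 0,"rz": 0,"fingers": 40},
  {"x": 0,"y": 0,"z": 0,"rx": 0,"ry": 0,"rz": 0,"fingers": 40},
])

```text
time: 13.12
eef_pos: [550.3, 39.7, 241.9]
eef_rot: [0.043, 0.906, -0.021, 0.42]
force: [-0.2, 0.8, -0.7]
grip_width: 0.625
grasp_force: 52.5
```

```bash
python3 k.py|head -2; python3 g.py
```

```text
org [541.313  41.565 256.616] win [541.289  41.556 205.616] beam [-0. -0. -1.] tilt 0.028792448355566047 hit z81 [541.23   41.535  81.   ] dist 124.61572765630092
1 x -0 y 0 z 0  rx -0.0 ry -0.0 rz 0.0
[550.27  39.71 241.91] [[-0.64  0.1   0.76]
 [ 0.06  1.   -0.07]
 [-0.76 -0.   -0.65]] 13.1167 [-0.17  0.04  2.06  0.29  0.19 -1.9 ] [-0.24  0.75 -0.68] 0.6250447814343217
scene scanner_window 0.57 [342.9 204.5] [540.5   46.58 207.  ]
scene label 0.9 [340.7 257.4] [539.3   42.91  81.  ]
scene scanner 0.68 [342.8 203.8] [590.39  97.87 258.  ]
reg 0.7 [325.8, 271.2]
side scanner_window 0.92 [310.4 214.2] [541.96  42.33 207.  ]
side label 0.8 [308.1 252.5] [548.67  42.62  81.  ]
side scanner 0.88 [310.5 196. ] [542.59  41.43 258.  ]
reg 0.85 [313.5, 255.5]
```

The window is over the label at about 125 mm and square, so I hold.

>>> arm_command([
  {"x": 0,"y": 0,"z": 0,"rx": 0,"ry": 0,"rz": 0,"fingers": 40},
  {"x": 0,"y": 0,"z": 0,"rx": 0,"ry": 0,"rz": 0,"fingers": 40},
  {"x": 0,"y": 0,"z": 0,"rx": 0,"ry": 0,"rz": 0,"fingers": 40},
  {"x": 0,"y": 0,"z": 0,"rx": 0,"ry": 0,"rz": 0,"fingers": 40},
  {"x": 0,"y": 0,"z": 0,"rx": 0,"ry": 0,"rz": 0,"fingers": 40},
  {"x": 0,"y": 0,"z": 0,"rx": 0,"ry": 0,"rz": 0,"fingers": 40},
  {"x": 0,"y": 0,"z": 0,"rx": 0,"ry": 0,"rz": 0,"fingers": 40},
  {"x": 0,"y": 0,"z": 0,"rx": 0,"ry": 0,"rz": 0,"fingers": 40},
])

```text
time: 14.28
eef_pos: [550.3, 39.5, 242.0]
eef_rot: [0.043, 0.906, -0.021, 0.42]
force: [1.1, -0.3, -1.3]
grip_width: 0.626
grasp_force: 52.5
```

>>> arm_command([
  {"x": 0,"y": 0,"z": 0,"rx": 0,"ry": 0,"rz": 0,"fingers": 40},
  {"x": 0,"y": 0,"z": 0,"rx": 0,"ry": 0,"rz": 0,"fingers": 40},
  {"x": 0,"y": 0,"z": 0,"rx": 0,"ry": 0,"rz": 0,"fingers": 40},
  {"x": 0,"y": 0,"z": 0,"rx": 0,"ry": 0,"rz": 0,"fingers": 40},
  {"x": 0,"y": 0,"z": 0,"rx": 0,"ry": 0,"rz": 0,"fingers": 40},
  {"x": 0,"y": 0,"z": 0,"rx": 0,"ry": 0,"rz": 0,"fingers": 40},
  {"x": 0,"y": 0,"z": 0,"rx": 0,"ry": 0,"rz": 0,"fingers": 40},
  {"x": 0,"y": 0,"z": 0,"rx": 0,"ry": 0,"rz": 0,"fingers": 40},
])

```text
time: 14.95
eef_pos: [550.3, 39.6, 241.9]
eef_rot: [0.043, 0.906, -0.021, 0.42]
force: [-0.3, 0.4, -1.6]
grip_width: 0.627
grasp_force: 52.5
```

>>> arm_command([
  {"x": 0,"y": 0,"z": 0,"rx": 0,"ry": 0,"rz": 0,"fingers": 40},
  {"x": 0,"y": 0,"z": 0,"rx": 0,"ry": 0,"rz": 0,"fingers": 40},
  {"x": 0,"y": 0,"z": 0,"rx": 0,"ry": 0,"rz": 0,"fingers": 40},
  {"x": 0,"y": 0,"z": 0,"rx": 0,"ry": 0,"rz": 0,"fingers": 40},
  {"x": 0,"y": 0,"z": 0,"rx": 0,"ry": 0,"rz": 0,"fingers": 40},
  {"x": 0,"y": 0,"z": 0,"rx": 0,"ry": 0,"rz": 0,"fingers": 40},
  {"x": 0,"y": 0,"z": 0,"rx": 0,"ry": 0,"rz": 0,"fingers": 40},
  {"x": 0,"y": 0,"z": 0,"rx": 0,"ry": 0,"rz": 0,"fingers": 40},
])

```text
time: 15.62
eef_pos: [550.3, 39.6, 242.0]
eef_rot: [0.043, 0.906, -0.021, 0.42]
force: [-0.2, -0.9, -1.9]
grip_width: 0.63
grasp_force: 52.5
```

>>> arm_command([
  {"x": 0,"y": 0,"z": 0,"rx": 0,"ry": 0,"rz": 0,"fingers": 40},
  {"x": 0,"y": 0,"z": 0,"rx": 0,"ry": 0,"rz": 0,"fingers": 40},
  {"x": 0,"y": 0,"z": 0,"rx": 0,"ry": 0,"rz": 0,"fingers": 40},
  {"x": 0,"y": 0,"z": 0,"rx": 0,"ry": 0,"rz": 0,"fingers": 40},
  {"x": 0,"y": 0,"z": 0,"rx": 0,"ry": 0,"rz": 0,"fingers": 40},
  {"x": 0,"y": 0,"z": 0,"rx": 0,"ry": 0,"rz": 0,"fingers": 40},
  {"x": 0,"y": 0,"z": 0,"rx": 0,"ry": 0,"rz": 0,"fingers": 40},
  {"x": 0,"y": 0,"z": 0,"rx": 0,"ry": 0,"rz": 0,"fingers": 40},
])

```text
time: 16.28
eef_pos: [550.3, 39.5, 242.0]
eef_rot: [0.043, 0.906, -0.021, 0.42]
force: [-0.1, 0.5, -1.6]
grip_width: 0.625
grasp_force: 52.5
```

```bash
cat > m.py <<'E'
from h import *
import sys
dz,n=float(sys.argv[1]),int(sys.argv[2])
dx,dy=[float(v) for v in sys.argv[3:5]] if len(sys.argv)>3 else (0,0)
pos,r,o=pose();print(pos.round(1),np.round(o["joints"],2),np.round(o["force"],1),o["time"])
tp=np.array([558.45+dx,314.65+dy,169.9+dz]);tR=R.from_quat([0.9363,0.07,0.3428,-0.026])
rv=(r.inv()*tR).as_rotvec()
if rv[2]<0 and np.linalg.norm(rv)>2: rv*=1-2*np.pi/np.linalg.norm(rv)
print(np.degrees(rv).round(1),(tp-pos).round(1));P,Q=pos,r
for k in range(1,n+1):
    q=r*R.from_rotvec(rv*k/n);p=pos+(tp-pos)*k/n
    s=Q.inv().apply(p-P);w=(Q.inv()*q).as_rotvec(degrees=True)
    print('{"x":%d,"y":%d,"z":%d,"rx":%.1f,"ry":%.1f,"rz":%.1f,"fingers":40},'%(*np.round(s),*w))
    P=P+Q.apply(np.round(s));Q=Q*R.from_rotvec(np.round(w,1),degrees=True)
print(P.round(1))
E
python3 m.py 145 32
```

```text
[550.3  39.5 242. ] [-0.17  0.04  2.06  0.29  0.19 -1.9 ] [-0.1  0.5 -1.6] 16.2833
[ 14.   14.9 169. ] [  8.2 275.1  72.9]
{"x":-1,"y":9,"z":-2,"rx":0.4,"ry":0.5,"rz":5.3,"fingers":40},
{"x":-1,"y":8,"z":-2,"rx":0.5,"ry":0.4,"rz":5.3,"fingers":40},
{"x":0,"y":9,"z":-2,"rx":0.4,"ry":0.5,"rz":5.2,"fingers":40},
{"x":1,"y":8,"z":-2,"rx":0.5,"ry":0.5,"rz":5.3,"fingers":40},
{"x":2,"y":9,"z":-2,"rx":0.4,"ry":0.4,"rz":5.3,"fingers":40},
{"x":3,"y":8,"z":-2,"rx":0.4,"ry":0.5,"rz":5.3,"fingers":40},
{"x":3,"y":8,"z":-3,"rx":0.5,"ry":0.5,"rz":5.3,"fingers":40},
{"x":4,"y":8,"z":-2,"rx":0.4,"ry":0.4,"rz":5.2,"fingers":40},
{"x":5,"y":7,"z":-2,"rx":0.4,"ry":0.5,"rz":5.3,"fingers":40},
{"x":6,"y":6,"z":-3,"rx":0.5,"ry":0.5,"rz":5.3,"fingers":40},
{"x":6,"y":6,"z":-2,"rx":0.4,"ry":0.4,"rz":5.3,"fingers":40},
{"x":6,"y":6,"z":-2,"rx":0.5,"ry":0.5,"rz":5.3,"fingers":40},
{"x":7,"y":5,"z":-3,"rx":0.4,"ry":0.5,"rz":5.2,"fingers":40},
{"x":8,"y":4,"z":-2,"rx":0.4,"ry":0.4,"rz":5.3,"fingers":40},
{"x":8,"y":3,"z":-2,"rx":0.5,"ry":0.5,"rz":5.3,"fingers":40},
{"x":8,"y":3,"z":-2,"rx":0.4,"ry":0.5,"rz":5.
[... 341 characters left out ...]
2,"z":-2,"rx":0.4,"ry":0.4,"rz":5.3,"fingers":40},
{"x":9,"y":-3,"z":-2,"rx":0.5,"ry":0.5,"rz":5.2,"fingers":40},
{"x":7,"y":-4,"z":-1,"rx":0.4,"ry":0.5,"rz":5.3,"fingers":40},
{"x":8,"y":-4,"z":-2,"rx":0.5,"ry":0.4,"rz":5.3,"fingers":40},
{"x":7,"y":-6,"z":-1,"rx":0.4,"ry":0.5,"rz":5.3,"fingers":40},
{"x":7,"y":-5,"z":-2,"rx":0.4,"ry":0.5,"rz":5.3,"fingers":40},
{"x":6,"y":-7,"z":-1,"rx":0.5,"ry":0.4,"rz":5.2,"fingers":40},
{"x":5,"y":-7,"z":-1,"rx":0.4,"ry":0.5,"rz":5.3,"fingers":40},
{"x":5,"y":-7,"z":-1,"rx":0.5,"ry":0.5,"rz":5.3,"fingers":40},
{"x":4,"y":-8,"z":-1,"rx":0.4,"ry":0.4,"rz":5.3,"fingers":40},
{"x":4,"y":-8,"z":-1,"rx":0.4,"ry":0.5,"rz":5.3,"fingers":40},
[558.5 314.6 315.4]
```

>>> arm_command([
  {"x": -1,"y": 9,"z": -2,"rx": 0.4,"ry": 0.5,"rz": 5.3,"fingers": 40},
  {"x": -1,"y": 8,"z": -2,"rx": 0.5,"ry": 0.4,"rz": 5.3,"fingers": 40},
  {"x": 0,"y": 9,"z": -2,"rx": 0.4,"ry": 0.5,"rz": 5.2,"fingers": 40},
  {"x": 1,"y": 8,"z": -2,"rx": 0.5,"ry": 0.5,"rz": 5.3,"fingers": 40},
  {"x": 2,"y": 9,"z": -2,"rx": 0.4,"ry": 0.4,"rz": 5.3,"fingers": 40},
  {"x": 3,"y": 8,"z": -2,"rx": 0.4,"ry": 0.5,"rz": 5.3,"fingers": 40},
  {"x": 3,"y": 8,"z": -3,"rx": 0.5,"ry": 0.5,"rz": 5.3,"fingers": 40},
  {"x": 4,"y": 8,"z": -2,"rx": 0.4,"ry": 0.4,"rz": 5.2,"fingers": 40},
])

```text
time: 16.95
eef_pos: [548.9, 100.8, 254.7]
eef_rot: [0.336, 0.858, 0.09, 0.378]
force: [-0.4, -0.1, -1.2]
grip_width: 0.628
grasp_force: 52.4
```

>>> arm_command([
  {"x": 5,"y": 7,"z": -2,"rx": 0.4,"ry": 0.5,"rz": 5.3,"fingers": 40},
  {"x": 6,"y": 6,"z": -3,"rx": 0.5,"ry": 0.5,"rz": 5.3,"fingers": 40},
  {"x": 6,"y": 6,"z": -2,"rx": 0.4,"ry": 0.4,"rz": 5.3,"fingers": 40},
  {"x": 6,"y": 6,"z": -2,"rx": 0.5,"ry": 0.5,"rz": 5.3,"fingers": 40},
  {"x": 7,"y": 5,"z": -3,"rx": 0.4,"ry": 0.5,"rz": 5.2,"fingers": 40},
  {"x": 8,"y": 4,"z": -2,"rx": 0.4,"ry": 0.4,"rz": 5.3,"fingers": 40},
  {"x": 8,"y": 3,"z": -2,"rx": 0.5,"ry": 0.5,"rz": 5.3,"fingers": 40},
  {"x": 8,"y": 3,"z": -2,"rx": 0.4,"ry": 0.5,"rz": 5.3,"fingers": 40},
])

```text
time: 17.62
eef_pos: [545.6, 170.6, 267.4]
eef_rot: [0.631, 0.693, 0.206, 0.281]
force: [-0.7, 1.0, -1.9]
grip_width: 0.624
grasp_force: 52.4
```

```bash
python3 m.py 145 16
```

```text
[545.6 170.6 267.4] [ 0.18  0.11  1.82 -0.37  0.55  0.34] [-0.7  1.  -1.9] 17.6167
[ 7.2  7.8 90.1] [ 12.8 144.1  47.5]
{"x":8,"y":4,"z":-2,"rx":0.5,"ry":0.5,"rz":5.6,"fingers":40},
{"x":9,"y":2,"z":-3,"rx":0.4,"ry":0.5,"rz":5.7,"fingers":40},
{"x":9,"y":2,"z":-2,"rx":0.5,"ry":0.5,"rz":5.6,"fingers":40},
{"x":10,"y":1,"z":-2,"rx":0.4,"ry":0.5,"rz":5.6,"fingers":40},
{"x":9,"y":0,"z":-2,"rx":0.5,"ry":0.5,"rz":5.6,"fingers":40},
{"x":9,"y":-1,"z":-2,"rx":0.4,"ry":0.4,"rz":5.7,"fingers":40},
{"x":9,"y":-2,"z":-2,"rx":0.5,"ry":0.5,"rz":5.6,"fingers":40},
{"x":9,"y":-3,"z":-2,"rx":0.4,"ry":0.5,"rz":5.6,"fingers":40},
{"x":9,"y":-3,"z":-2,"rx":0.5,"ry":0.5,"rz":5.7,"fingers":40},
{"x":8,"y":-5,"z":-1,"rx":0.4,"ry":0.5,"rz":5.6,"fingers":40},
{"x":8,"y":-5,"z":-2,"rx":0.5,"ry":0.5,"rz":5.6,"fingers":40},
{"x":7,"y":-6,"z":-1,"rx":0.4,"ry":0.5,"rz":5.6,"fingers":40},
{"x":6,"y":-7,"z":-2,"rx":0.5,"ry":0.5,"rz":5.7,"fingers":40},
{"x":6,"y":-7,"z":-1,"rx":0.4,"ry":0.5,"rz":5.6,"fingers":40},
{"x":6,"y":-8,"z":-1,"rx":0.5,"ry":0.5,"rz":5.6,"fingers":40},
{"x":4,"y":-9,"z":-1,"rx":0.4,"ry":0.4,"rz":5.7,"fingers":40},
[558.4 315.  315. ]
```

>>> arm_command([
  {"x": 8,"y": 4,"z": -2,"rx": 0.5,"ry": 0.5,"rz": 5.6,"fingers": 40},
  {"x": 9,"y": 2,"z": -3,"rx": 0.4,"ry": 0.5,"rz": 5.7,"fingers": 40},
  {"x": 9,"y": 2,"z": -2,"rx": 0.5,"ry": 0.5,"rz": 5.6,"fingers": 40},
  {"x": 10,"y": 1,"z": -2,"rx": 0.4,"ry": 0.5,"rz": 5.6,"fingers": 40},
  {"x": 9,"y": 0,"z": -2,"rx": 0.5,"ry": 0.5,"rz": 5.6,"fingers": 40},
  {"x": 9,"y": -1,"z": -2,"rx": 0.4,"ry": 0.4,"rz": 5.7,"fingers": 40},
  {"x": 9,"y": -2,"z": -2,"rx": 0.5,"ry": 0.5,"rz": 5.6,"fingers": 40},
  {"x": 9,"y": -3,"z": -2,"rx": 0.4,"ry": 0.5,"rz": 5.6,"fingers": 40},
])

```text
time: 18.28
eef_pos: [551.8, 242.6, 290.8]
eef_rot: [0.849, 0.413, 0.297, 0.139]
force: [-0.1, 0.1, -1.5]
grip_width: 0.627
grasp_force: 52.3
```

>>> arm_command([
  {"x": 9,"y": -3,"z": -2,"rx": 0.5,"ry": 0.5,"rz": 5.7,"fingers": 40},
  {"x": 8,"y": -5,"z": -1,"rx": 0.4,"ry": 0.5,"rz": 5.6,"fingers": 40},
  {"x": 8,"y": -5,"z": -2,"rx": 0.5,"ry": 0.5,"rz": 5.6,"fingers": 40},
  {"x": 7,"y": -6,"z": -1,"rx": 0.4,"ry": 0.5,"rz": 5.6,"fingers": 40},
  {"x": 6,"y": -7,"z": -2,"rx": 0.5,"ry": 0.5,"rz": 5.7,"fingers": 40},
  {"x": 6,"y": -7,"z": -1,"rx": 0.4,"ry": 0.5,"rz": 5.6,"fingers": 40},
  {"x": 6,"y": -8,"z": -1,"rx": 0.5,"ry": 0.5,"rz": 5.6,"fingers": 40},
  {"x": 4,"y": -9,"z": -1,"rx": 0.4,"ry": 0.4,"rz": 5.7,"fingers": 40},
])

```text
time: 18.95
eef_pos: [558.2, 315.1, 314.7]
eef_rot: [0.937, 0.069, 0.343, -0.026]
force: [0.5, 0.3, -2.3]
grip_width: 0.63
grasp_force: 52.3
```

```bash
python3 m.py 140 4
```

```text
[558.2 315.1 314.7] [ 0.39  0.22  1.56 -0.25  0.69  1.95] [ 0.5  0.3 -2.3] 18.95
[ 0.   0.  -0.1] [ 0.3 -0.4 -4.8]
{"x":-1,"y":0,"z":1,"rx":0.0,"ry":0.0,"rz":-0.0,"fingers":40},
{"x":0,"y":0,"z":1,"rx":0.0,"ry":0.0,"rz":-0.0,"fingers":40},
{"x":-1,"y":0,"z":1,"rx":0.0,"ry":0.0,"rz":-0.0,"fingers":40},
{"x":-1,"y":0,"z":1,"rx":0.0,"ry":0.0,"rz":-0.1,"fingers":40},
[558.4 315.1 309.7]
```

>>> arm_command([
  {"x": -10,"y": 0.4,"z": 12,"rx": 0,"ry": 0,"rz": 0,"fingers": 40},
  {"x": -12,"y": 0,"z": 14,"rx": 0,"ry": 0,"rz": 0,"fingers": 40},
  {"x": -12,"y": 0,"z": 14,"rx": 0,"ry": 0,"rz": 0,"fingers": 40},
  {"x": -12,"y": 0,"z": 14,"rx": 0,"ry": 0,"rz": 0,"fingers": 40},
  {"x": -12,"y": 0,"z": 14,"rx": 0,"ry": 0,"rz": 0,"fingers": 40},
  {"x": -10,"y": 0,"z": 12,"rx": 0,"ry": 0,"rz": 0,"fingers": 40},
  {"x": -8,"y": 0,"z": 9,"rx": 0,"ry": 0,"rz": 0,"fingers": 40},
  {"x": -5,"y": 0,"z": 6,"rx": 0,"ry": 0,"rz": 0,"fingers": 40},
])

```text
time: 19.62
eef_pos: [557.0, 313.7, 188.0]
eef_rot: [0.937, 0.072, 0.342, -0.025]
force: [-1.2, -0.6, -2.8]
grip_width: 0.629
grasp_force: 52.4
```

```bash
sed -i 's/"w3"/"w4"/;s/,"wrist","side"/,"side"/' e.py; python3 m.py 0 5; python3 e.py; python3 - <<'E'
from h import *
p=optics.camera("side");cv2.imwrite("pics/low.png",cv2.resize(p["img"][220:400,120:320,::-1],None,fx=3,fy=3))
E
```

```text
[557.  313.7 188. ] [ 0.39  0.35  1.74 -0.41  0.4   2.14] [-1.2 -0.6 -2.8] 19.6167
[0.1 0.2 0.2] [  1.4   0.9 -18.1]
{"x":-2,"y":0,"z":3,"rx":0.0,"ry":0.0,"rz":0.0,"fingers":40},
{"x":-2,"y":0,"z":3,"rx":0.0,"ry":0.1,"rz":0.1,"fingers":40},
{"x":-2,"y":0,"z":3,"rx":0.0,"ry":0.0,"rz":0.0,"fingers":40},
{"x":-2,"y":-1,"z":3,"rx":0.1,"ry":0.0,"rz":0.1,"fingers":40},
{"x":-2,"y":0,"z":3,"rx":-0.0,"ry":0.1,"rz":0.0,"fingers":40},
[558.9 315.  170.1]
[557.04 313.71 187.99] [[ 0.76  0.15  0.64]
 [ 0.12 -0.99  0.1 ]
 [ 0.64  0.   -0.77]] 19.6167 [ 0.39  0.35  1.74 -0.41  0.4   2.14] [-1.17 -0.59 -2.79] [-0.1   0.52  0.  ] 0.6285674430909046 52.39088952541351
scene scanner 0.82 [463.2 285.1] [523.   299.06 179.  ]
scene hook_tips 0.9 [486.7 279.6] [474.47 310.72 168.5 ]
scene scanner_window 0.67 [448.9 305.7] [574.68 311.77 179.  ]
scene label 0.63 [339. 257.] [540.93  39.86  81.  ]
side scanner 0.86 [214.3 288.6] [557.18 295.82 179.  ]
side hook_tips 0.59 [239.  319.8] [474.82 307.41 168.5 ]
side scanner_window 0.9 [189.7 282. ] [604.49 318.68 179.  ]
```

View pics/low.png

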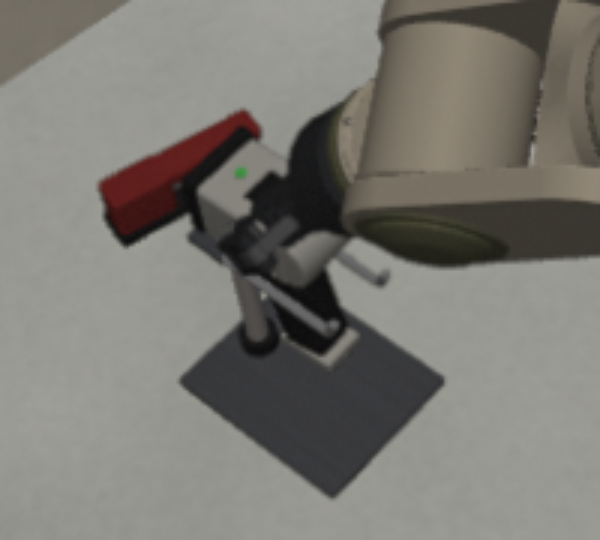

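The handle (about (325,320) in this crop) is between the prongs, head above them. Lowering the last bit.

>>> arm_command([
  {"x": -2,"y": 0,"z": 3,"rx": 0,"ry": 0,"rz": 0,"fingers": 40},
  {"x": -2,"y": 0,"z": 3,"rx": 0,"ry": 0,"rz": 0,"fingers": 40},
  {"x": -2,"y": 0,"z": 3,"rx": 0,"ry": 0,"rz": 0,"fingers": 40},
  {"x": -2,"y": -0.5,"z": 2.5,"rx": 0,"ry": 0.1,"rz": 0.1,"fingers": 40},
  {"x": -1,"y": 0,"z": 1,"rx": 0,"ry": 0,"rz": 0,"fingers": 40},
  {"x": -0.6,"y": 0,"z": 0.8,"rx": 0,"ry": 0,"rz": 0,"fingers": 40},
  {"x": 0,"y": 0,"z": 0,"rx": 0,"ry": 0,"rz": 0,"fingers": 40},
  {"x": 0,"y": 0,"z": 0,"rx": 0,"ry": 0,"rz": 0,"fingers": 40},
])

```text
time: 20.83
eef_pos: [558.7, 314.5, 173.5]
eef_rot: [0.936, 0.071, 0.343, -0.025]
force: [0.4, 0.2, -1.7]
grip_width: 0.629
grasp_force: 52.4
```

>>> arm_command([
  {"x": -0.5,"y": 0,"z": 0.6,"rx": 0,"ry": 0,"rz": 0,"fingers": 40},
  {"x": -0.5,"y": 0,"z": 0.6,"rx": 0,"ry": 0,"rz": 0,"fingers": 40},
  {"x": -0.5,"y": 0,"z": 0.6,"rx": 0,"ry": 0,"rz": 0,"fingers": 40},
  {"x": -0.5,"y": 0,"z": 0.6,"rx": 0,"ry": 0,"rz": 0,"fingers": 40},
  {"x": -0.3,"y": 0,"z": 0.4,"rx": 0,"ry": 0,"rz": 0,"fingers": 40},
  {"x": 0,"y": 0,"z": 0,"rx": 0,"ry": 0,"rz": 0,"fingers": 40},
  {"x": 0,"y": 0,"z": 0,"rx": 0,"ry": 0,"rz": 0,"fingers": 40},
  {"x": 0,"y": 0,"z": 0,"rx": 0,"ry": 0,"rz": 0,"fingers": 40},
])

```text
time: 21.5
eef_pos: [558.8, 314.5, 170.0]
eef_rot: [0.936, 0.071, 0.343, -0.025]
force: [-1.9, -0.2, 0.4]
grip_width: 0.626
grasp_force: 52.5
```

>>> arm_command([
  {"x": -0.3,"y": 0,"z": 0.4,"rx": 0,"ry": 0,"rz": 0,"fingers": 40},
  {"x": -0.3,"y": 0,"z": 0.4,"rx": 0,"ry": 0,"rz": 0,"fingers": 40},
  {"x": 0,"y": 0,"z": 0,"rx": 0,"ry": 0,"rz": 0,"fingers": 40},
  {"x": 0,"y": 0,"z": 0,"rx": 0,"ry": 0,"rz": 0,"fingers": 40},
  {"x": 0,"y": 0,"z": 0,"rx": 0,"ry": 0,"rz": 0,"fingers": 40},
  {"x": 0,"y": 0,"z": 0,"rx": 0,"ry": 0,"rz": 0,"fingers": 40},
  {"x": 0,"y": 0,"z": 0,"rx": 0,"ry": 0,"rz": 0,"fingers": 40},
  {"x": 0,"y": 0,"z": 0,"rx": 0,"ry": 0,"rz": 0,"fingers": 40},
])

```text
time: 22.17
eef_pos: [559.1, 314.7, 170.0]
eef_rot: [0.936, 0.071, 0.344, -0.025]
force: [-4.8, -2.1, 7.3]
grip_width: 0.627
grasp_force: 53.0
```

It rests: 9 N upward, at the original height (170.0 against 169.9). I'll release slowly.

>>> arm_command([
  {"x": 0,"y": 0,"z": 0,"rx": 0,"ry": 0,"rz": 0,"fingers": 63},
  {"x": 0,"y": 0,"z": 0,"rx": 0,"ry": 0,"rz": 0,"fingers": 66},
  {"x": 0,"y": 0,"z": 0,"rx": 0,"ry": 0,"rz": 0,"fingers": 70},
  {"x": 0,"y": 0,"z": 0,"rx": 0,"ry": 0,"rz": 0,"fingers": 75},
  {"x": 0,"y": 0,"z": 0,"rx": 0,"ry": 0,"rz": 0,"fingers": 85},
  {"x": 0,"y": 0,"z": 0,"rx": 0,"ry": 0,"rz": 0,"fingers": 100},
  {"x": 0,"y": 0,"z": 0,"rx": 0,"ry": 0,"rz": 0,"fingers": 100},
  {"x": 0,"y": 0,"z": 0,"rx": 0,"ry": 0,"rz": 0,"fingers": 100},
])

```text
time: 22.83
eef_pos: [558.7, 314.5, 168.7]
eef_rot: [0.936, 0.071, 0.343, -0.025]
force: [-0.5, 0.2, 0.0]
grip_width: 0.997
grasp_force: 0.0
```

>>> arm_command([
  {"x": 0,"y": 0,"z": -4,"rx": 0,"ry": 0,"rz": 0,"fingers": 100},
  {"x": 0,"y": 0,"z": -8,"rx": 0,"ry": 0,"rz": 0,"fingers": 100},
  {"x": 0,"y": 0,"z": -15,"rx": 0,"ry": 0,"rz": 0,"fingers": 100},
  {"x": 0,"y": 0,"z": -20,"rx": 0,"ry": 0,"rz": 0,"fingers": 100},
  {"x": 0,"y": 0,"z": -20,"rx": 0,"ry": 0,"rz": 0,"fingers": 100},
  {"x": 0,"y": 0,"z": -20,"rx": 0,"ry": 0,"rz": 0,"fingers": 100},
  {"x": 0,"y": 0,"z": -20,"rx": 0,"ry": 0,"rz": 0,"fingers": 100},
  {"x": 0,"y": 0,"z": -10,"rx": 0,"ry": 0,"rz": 0,"fingers": 100},
])

```text
time: 23.5
eef_pos: [482.9, 303.4, 260.6]
eef_rot: [0.936, 0.071, 0.345, -0.026]
force: [-0.2, -0.7, 0.4]
grip_width: 1.001
grasp_force: 0.0
```

```bash
sed -i 's/("scene","side")/("scene","wrist","side")/;s/"w4"/"w5"/' e.py; python3 e.py; cat > z.py <<'E'
from h import *
a=optics.camera("wrist")["img"];b=optics.camera("side")["img"]
cv2.imwrite("pics/end.png",np.hstack([a[60:460,120:520],cv2.resize(b[200:400,120:320],(400,400))])[:,:,::-1])
E
python3 z.py
```

```text
[482.91 303.43 260.58] [[ 0.75  0.15  0.64]
 [ 0.12 -0.99  0.1 ]
 [ 0.65  0.   -0.76]] 23.5 [ 0.44  0.12  1.83 -0.37  0.54  2.11] [-0.21 -0.67  0.41] [-0.02  0.28 -0.04] 1.0005225597384444 0.0
scene scanner 0.64 [461.  297.3] [547.13 313.   179.  ]
scene hook_tips 0.97 [482.9 279.1] [478.   305.99 168.5 ]
scene scanner_window 0.87 [443.7 313.7] [593.2  316.77 179.  ]
scene label 0.76 [339.9 256.8] [539.24  40.58  81.  ]
wrist scanner 0.66 [320.5 243.9] [546.84 310.78 179.  ]
wrist hook_tips 0.61 [319.5 344.7] [475.59 300.68 168.5 ]
wrist scanner_window 0.78 [319.  186.6] [596.45 319.48 179.  ]
wrist label 0.72 [581.3 319.6] [545.36  42.75  81.  ]
side scanner 0.79 [215.3 299.5] [535.89 311.54 179.  ]
side hook_tips 0.73 [239.2 314.9] [482.81 299.66 168.5 ]
side scanner_window 0.62 [191.  285.6] [595.68 322.54 179.  ]
```

View pics/end.png

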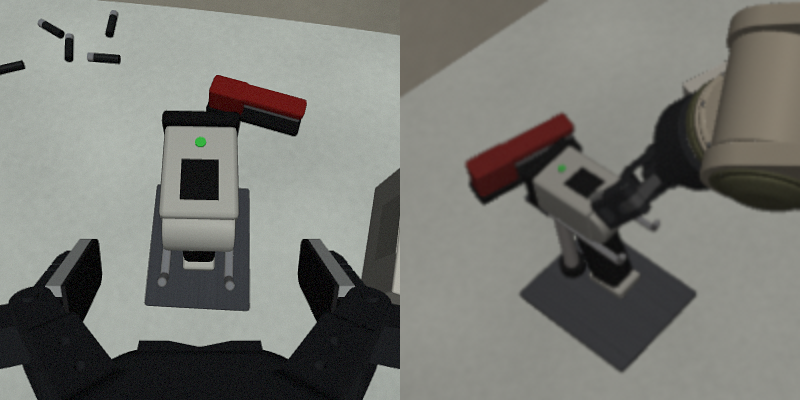

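The scanner hangs level, with its head centred at (200,180) between the prong tips at (162,282) and (230,285), as at the start. The gripper is clear of it.

```bash
python3 -c "
from workcell import arm
print(arm.finish_job())"
```

```text
the job is handed in; nothing more can be done
None
```

I held the scanner steady and square, about 125 mm above the label for over two seconds, then hung it back on its hook as it was and handed the job in at about 24 s; I saw no signal confirming that the code was read.

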